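# Close a laser-welding fixture with the clamp frame from its safety hook

### The job

Press the red sprung keeper of the hook until it flips open and stays open, then lift the clamp frame off the hook by its blue handle without pulling it against the keeper. Lower the frame gently and level over the two guide pins of the red fixture until it lies flat on the deck, let go of it, and then, not before, press the green start button fully down and release it. Leave the part in the nest and the other things on the bench where they are.

Things in the scene. Friction and masses are not known exactly. Their poses are not given: they have to be found in the camera images.
- hook_seat (a point): Fixed steel hook on a stand: two level 8 mm square prongs at y = +-30 mm, running x = -16 to 86. This point: midway between them at the height of their top faces, 150 mm above the table, where the frame's bar rests. x points from the prong tips back to the column, y to the keeper side, z up. Each prong has a 12 mm high upturned tip (x -16 to -10) and a 10 mm stop (x 10 to 16).
- hook_mouth (a point): Midpoint between the two prong tips, x = -16 mm from hook_seat, same axes. The hanging bar must rise 12 to 45 mm, then leave along the hook's -x; only when it has moved 65 mm that way is its plate out from under the prongs, free to rise. Column and crossbeam (x 80 to 102) end 4 mm above the prongs; a keeper bracket (x 14 to 88, y 60 to 68) 24 mm above them.
- keeper (a joint): Angle of the red keeper on the hook's +y side: 0 = shut (tongue 3.5 mm above the bar, over the prong at y = +30), 1.35 = fully open (tongue upright, clear of the bar). Rocks on an axle along the hook's x, at x 0, y 64, z 22 mm from hook_seat. Over-centre spring: below 0.68 it springs shut, beyond that it snaps open and stays. About 6 to 8 N on the pad.
- keeper_pad (a point): Centre of the upper face of the keeper's red press pad (26 x 22 x 6 mm), 30 mm outboard of the axle. Shut, it is at about x 0, y 86, z 43 mm from hook_seat, sloping up outwards by 0.66 rad. Pressed straight down it swings round the axle: half-way after about 19 mm, fully open about 37 mm below its shut place. Spring post and open keeper stand up to 60 mm above the prongs at y 54 to 95.
- clamp_grip (a point): Centre of the blue handle bar of the loose clamp frame (0.28 to 0.56 kg). Bar 12 mm thick (x), 98 long (y), 16 high, on two 8 mm legs at y = +-45 mm. At the start it hangs level, the bar across both prongs, axes as the hook's, this point 8 mm above hook_seat. Room to pinch its middle across its thickness from above, between the prongs. Half a turn about z makes no difference.
- clamp_plate (a point): Centre of the underside of the frame's aluminium plate, 66 mm straight below clamp_grip, same axes. Plate 80 x 156 x 8 mm (x, y, z); 50 mm free height between plate and bar. Two through holes of 12 mm diameter at y = +-64 mm, x = 0; a 34 x 56 mm window in the middle.
- deck (a point): Centre of the grey top face of the red welding fixture (140 x 200 mm in x, y; fixed), 60 mm above the table; z up. Two steel guide pins, 10 mm diameter, 38 mm high, at y = +-64 mm, x = 0; their top 12 mm taper to a 3 mm tip. Fully home, the frame's plate lies flat here, clamp_grip 66 mm above.
- workpiece (a point): Centre of the black plastic part (40 x 60 x 12 mm, loose) in the nest in the middle of the deck, its top 2 mm below the deck face.
- start_top (a point): Centre of the top of the green start button (32 mm diameter) on a grey console 80 x 70 x 30 mm on the table; pressed straight down, spring loaded.
- start (a joint): Travel of the start button, m: 0 = up, 0.006 = fully down (needs about 5 N); springs back.
- sample0: Sample housing, black with grey block, 40 x 60 x 20 mm; bystander. Origin: centre of underside.
- sample1: Sample housing, white with grey block, 40 x 60 x 20 mm; bystander. Origin: centre of underside.
- tape: Yellow roll, 64 mm diameter, 20 mm high, bystander. Origin: centre of underside.
- spray: White spray bottle, 76 mm diameter, 188 mm high, bystander. Origin: centre of underside.
- driver: Screwdriver lying on the bench, bystander.
- jar: Small jar, 52 mm diameter, 70 mm high, bystander. Origin: centre of underside.

How it is judged:
On the way, in this order (a step that is already met when the one before it is completed fails the run):
1. the keeper has been pressed open and stays open while the frame still hangs on the hook (value of joint keeper above 1.1 rad and distance of clamp_grip from where it was at the start of the episode below 0.015 m), for 0.2 s.
2. the frame is off the hook and carried (horizontal distance between clamp_grip and hook_seat above 0.04 m and height (world z) of clamp_grip above 0.15 m and angle between clamp_grip's own z axis and vertical below 0.35 rad), for 0.1 s.
3. the frame lies flat on the deck over both pins (horizontal distance between clamp_grip and deck below 0.004 m and z of clamp_grip in the frame of deck between 0.063 and 0.069 m and angle between clamp_grip's own z axis and vertical below 0.03 rad and angle between the y axis of clamp_grip and the y axis of deck, either way round below 0.06 rad), for 0.3 s.
4. the start button is pressed down with the frame in place (all of step 3 and value of joint start above 0.0045 m), for 0.05 s.
At the end, for the whole second after the job is handed in: The clamp frame lies on the fixture deck over both guide pins: within 4 mm of its centre, clamp_grip 63 to 69 mm above the deck, tilted less than 0.03 rad, bar parallel to the line of pins within 0.06 rad, at rest; the start button is up again (all of step 3 and linear speed of clamp below 0.02 m/s and value of joint start below 0.002 m); the robot touches nothing.
It fails at once if the frame is pulled against the keeper before that is open (over 6 N) (contact force between clamp and keeper above 6 N and value of joint keeper below 0.6 rad).
It fails at once if the frame is dropped onto the fixture (faster than 0.3 m/s just above the deck) (linear speed of clamp above 0.3 m/s and horizontal distance between clamp_grip and deck below 0.03 m and z of clamp_grip in the frame of deck below 0.095 m).
It fails at once if the start button is pressed while the frame is not on the fixture (value of joint start above 0.0045 m and (horizontal distance between clamp_grip and deck above 0.015 m or z of clamp_grip in the frame of deck above 0.075 m)).
It fails at once if the part is knocked out of its nest (distance of workpiece from where it was at the start of the episode above 0.008 m).
It fails at once if a bystander is pushed more than 30 mm (distance of any of sample0, sample1, tape, spray, driver, jar from where it was at the start of the episode above 0.03 m).
It also fails if it takes over 58 s, if anything falls off the work surface, if the arm or the gripper's body presses on something with over 40 N, if the wrist force passes 120 N, or if a joint passes its speed limit or range.

### The arm

A 6-joint arm with a two-finger parallel gripper is mounted at the origin on the work surface. World frame = base frame: x ahead of the robot, y to its left, z up, the work surface at z = 0. Lengths are in m, angles in rad, forces in N, time in s.
With the tool pointing down it reaches from about 0.3 to 0.775 m from the base axis. Payload 14.6 kg.
Tool frame: the origin (TCP) lies at the very end of the fingers, on their centre line; the grasp point (between the pads) lies 19 mm behind it (ctrl.grasp_offset is the distance from the TCP to the grasp point, in m); x points along the fingers, y is the direction in which the jaws open and shut, and the axes are right-handed (so a half turn about x gives the same grasp; the last joint's range is limited). The gripper opens to 94 mm and grips with 3 to 60 N. Pads are 16 mm wide; open, the fingers measure 119 mm over their backs; the gripper's body (75 mm by 177 mm) begins 78 mm behind the grasp point.
Start: joints at [1.104, 0.3, 1.521, -0, 1.321, -0.067], TCP at [0.214, 0.507, 0.205] pointing down, gripper open.
Joint ranges: [-3.03, 3.03], [-0.79, 2.21], [0.23, 2.52], [-1.04, 4.18], [0, 3.07], [-2.55, 2.55]. Speed limits (rad/s): [2.22, 2.22, 2.57, 3.14, 3.14, 3.14].

### API

Orientations are given as [roll, pitch, yaw] about the fixed x, y, z axes, in that order (R = Rz(yaw) Ry(pitch) Rx(roll)).
In Python, from station import ctrl gives the robot as it stands. The module is installed in compiled form; this text tells all that it offers.
- The arm moves only by the tool send_rows, never from a script. Its argument "rows" is a list that holds one entry, the list of rows, each a list of 4 numbers: the shift along the world's x, y, z in mm, then the turn about the world's z in rad. A call has 1 to 12 rows; each row shifts and turns the commanded pose from where the row before left it; what a row does not reach is not made up. A row lasts 1/10 s, in which the tool goes at most 50 mm and 8.59 degrees, less where a joint would pass 70% of its speed; a pose out of reach is approached as far as the arm can. A call is refused whole if a number of a shift passes 50 or a number of a turn 0.15, either way. A call with a gripper value outside its range is refused whole. "grip" is the gripper's target within -1 to 1 (shut at 1, half-way at 0, fully open at -1), set as the call begins (left out, the last holds). The fingers move at their own pace and stop on an object; "newtons" is the grip in N (left out, the last holds). Time passes only in rows, so rows that do not move let the fingers close. It gives the time, the measured TCP pose, the force and the opening at its end, in the units of the state.
- ctrl.get_obs(): the state, without advancing time (a new reading comes with each control period).
- ctrl.camera(name): name is "side" or "top"; returns (picture, depth): 420x560x3 uint8, red, green, blue; 420x560 float32, m along the optical axis (not along the pixel's ray), 0 where there is no reading.
- ctrl.camera_params(name): a dict with "vertical_fov" (degrees; the focal length in pixels is half the picture's height over the tangent of half this angle, whatever the lens; pixels are square), "cx", "cy" (the principal point, pixels), "k1" (the pictures are not rectified: a ray, as slopes to the right and down, at radius r is drawn at 1 + k1 r^2 times it, then the intrinsics apply), "cam_to_world" (4x4, takes a point from camera to world coordinates). Camera axes: x right, y up, looking along -z (the intrinsics and any distortion apply to the point x, -y, -z); pixel columns grow to the right and rows downward; lengths in m; the calibration is good to about 2 mm. A picture is of the moment at which its call begins. camera_params takes no time and is no camera call.
- ctrl.hand_in(): hands the job in, once; it reports no verdict.
The state is a dict: "time_s": time; "qpos": joint angles; "joint_vel": joint speeds; "tau": joint torques, N m; "ee_pos": TCP position; "eef_rot": TCP orientation; "force": force on the tool from outside, world axes, zero at the start; "moment": the same for the moment, N m; "grip_width": finger opening in m.
Only numpy, scipy, OpenCV 4.12 (cv2) and the standard library are available. Lean on these libraries where they do the work, as an engineer would, in place of code of your own. Each camera call takes 0.05 s, during which the arm holds its last target.

## Working session

There is one attempt and no reset: what is moved stays moved. The work goes in short steps, Python scripts to look and compute and a tool call to move; the robot and the scene stay as the last step left them, time stands still between calls to the robot, and variables do not carry over. Pictures are saved under pics/ and viewed, and the job is handed in when it is done.

Besides the shell and the picture viewer there is one more tool, called after "Call:" by a JSON object that holds its "op" and its "data", one argument or row to a line. send_rows: Moves the arm, as the interface text tells. Its arguments: {"type":"object","properties":{"rows":{"type":"array"},"grip":{"type":"number"},"newtons":{"type":"number"}},"required":["rows"]}

```bash
mkdir -p pics
cat > h.py <<'E'
import numpy as np, cv2
from station import ctrl
def shot(n,tag):
    im,d=ctrl.camera(n); np.savez(f'{tag}.npz',im=im,d=d); cv2.imwrite(f'pics/{tag}.png',im[:,:,::-1]); return im,d
def par(n):
    p=ctrl.camera_params(n); f=210/np.tan(np.radians(p['vertical_fov'])/2); return p,f
def rays(n,uv):
    p,f=par(n); K=np.array([[f,0,p['cx']],[0,f,p['cy']],[0,0,1]],float)
    uv=np.asarray(uv,float).reshape(-1,1,2)
    q=cv2.undistortPoints(uv,K,np.array([p['k1'],0,0,0,0.]),None,None,None).reshape(-1,2)
    T=np.array(p['cam_to_world']); dc=np.c_[q[:,0],-q[:,1],-np.ones(len(q))]
    return T[:3,3],dc@T[:3,:3].T
def plane(n,uv,z):
    o,d=rays(n,uv); return o+d*((z-o[2])/d[:,2])[:,None]
def cloud(n,d,uv):
    o,r=rays(n,uv); uv=np.asarray(uv).astype(int); return o+r*d[uv[:,1],uv[:,0]][:,None]
E
python3 - <<'E'
from h import *
for n in('side','top'):
    shot(n,n+'0'); p=ctrl.camera_params(n); print(n,p)
print(ctrl.get_obs())
E
```

```text
side {'vertical_fov': 44.55261425491919, 'cx': 275.99465703508673, 'cy': 214.6017866696373, 'k1': -0.10737185529732238, 'cam_to_world': array([[ 0.95511508,  0.16428676, -0.24650566,  0.3124625 ],
       [-0.29563273,  0.47557825, -0.82850867, -0.98167746],
       [-0.01888028,  0.86419627,  0.50280051,  0.73435814],
       [ 0.        ,  0.        ,  0.        ,  1.        ]])}
top {'vertical_fov': 46.98521307739303, 'cx': 288.7767545930318, 'cy': 207.50011150984116, 'k1': -0.035540405739067346, 'cam_to_world': array([[-0.02841732,  0.98999475, -0.13821303,  0.51044612],
       [-0.99952921, -0.02974254, -0.00753201,  0.01380461],
       [-0.01156745,  0.13793392,  0.99037388,  1.02919095],
       [ 0.        ,  0.        ,  0.        ,  1.        ]])}
{'time_s': 0.1, 'qpos': array([ 1.10439205e+00,  3.00421331e-01,  1.52153758e+00,  7.85404877e-08,
        1.32070567e+00, -6.66038267e-02]), 'joint_vel': array([ 0.00094745, -0.00123024, -0.00241947, -0.00048893, -0.00187202,
       -0.00175538]), 'tau': array([ 6.29359620e-04, -5.32636464e+01, -3.53290057e+01,  7.09445472e-02,
        2.34476494e-02, -7.98123688e-05]), 'ee_pos': array([0.21397293, 0.50640447, 0.20493203]), 'eef_rot': array([-1.63747112,  1.5697244 , -2.03727159]), 'force': array([ 1.53430081,  0.40075751, -0.70905964]), 'moment': array([-0.0066178 ,  0.02798887, -0.03114491]), 'grip_width': 0.09413446412938126}
```

View pics/side0.png

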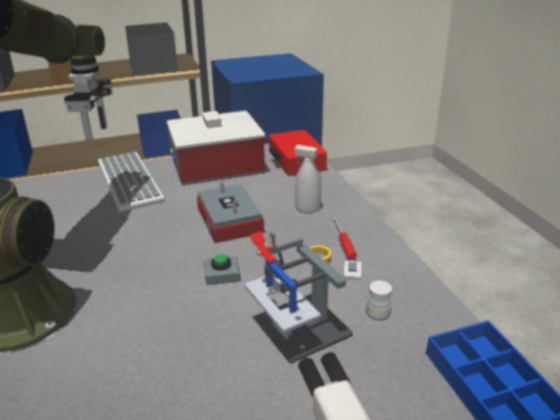

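View pics/top0.png

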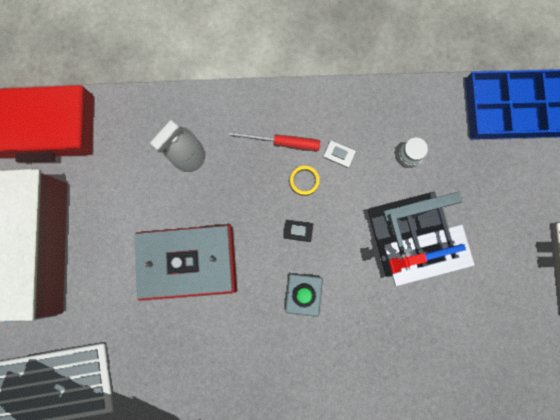

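Run:
```python
from h import *
a=np.load('top0.npz');im,d=a['im'],a['d']
c=cv2.resize(im[180:310,350:490],None,fx=5,fy=5,interpolation=cv2.INTER_CUBIC);cv2.imwrite('pics/tz.png',c[:,:,::-1][:600,:])
c=cv2.resize(im[215:310,125:335],None,fx=3.8,fy=3.8,interpolation=cv2.INTER_CUBIC);cv2.imwrite('pics/td.png',c[:,:,::-1])
s=np.load('side0.npz')['im']
c=cv2.resize(s[170:360,190:400],None,fx=3.1,fy=3.1,interpolation=cv2.INTER_CUBIC);cv2.imwrite('pics/sz.png',c[:,:,::-1])
hsv=cv2.cvtColor(im,cv2.COLOR_RGB2HSV)
def m(lo,hi,box):
    k=cv2.inRange(hsv,lo,hi);z=np.zeros_like(k);x0,y0,x1,y1=box;z[y0:y1,x0:x1]=k[y0:y1,x0:x1];return z
b=m((105,120,60),(125,255,255),(370,190,490,300)); uv=np.argwhere(b)[:,::-1]
P=cloud('top',d,uv);print('blue',len(uv),np.percentile(P[:,2],[5,50,95]))
t=P[P[:,2]>.155]; 
r=cv2.minAreaRect((plane('top',uv[P[:,2]>.155],.166)[:,:2]*1000).astype(np.float32));print('bar',r)
g=m((50,100,50),(80,255,255),(270,260,340,330));uv=np.argwhere(g)[:,::-1];P=cloud('top',d,uv);print('green',len(uv),P.mean(0),np.percentile(P[:,2],[5,50,95]))
r_=m((0,150,80),(8,255,255),(370,190,490,300));uv=np.argwhere(r_)[:,::-1];P=cloud('top',d,uv);print('red',len(uv),P.mean(0),P.min(0),P.max(0))
# deck
vv,uu=np.mgrid[215:310,125:245];uv=np.c_[uu.ravel(),vv.ravel()];P=cloud('top',d,uv);k=(abs(P[:,2]-.06)<.008);print('deckz',np.median(P[k,2]))
Q=plane('top',uv[k],.06);r=cv2.minAreaRect((Q[:,:2]*1000).astype(np.float32));print('deckrect',r)
k=P[:,2]>.072
for p,q in zip(uv[k],P[k]):print(p,q.round(4))
```

```text
blue 299 [0.01076936 0.16439915 0.16686978]
bar ((542.996337890625, -256.0943603515625), (12.081324577331543, 71.97599029541016), 12.59754753112793)
green 230 [ 0.47032613 -0.00329466  0.06626556] [0.04081072 0.04998488 0.05371221]
red 364 [ 0.52699694 -0.18172851  0.18026855] [ 0.51001045 -0.24745753  0.0115668 ] [ 0.54182581 -0.14896161  0.20039891]
deckz 0.05854517635013046
deckrect ((542.3899536132812, 238.01025390625), (130.26544189453125, 190.478759765625), 3.2649266719818115)
[161 215] [0.5104 0.0138 1.0292]
[235 216] [0.5104 0.0138 1.0292]
[187 223] [0.5104 0.0138 1.0292]
[128 225] [0.5104 0.0138 1.0292]
[202 228] [0.5104 0.0138 1.0292]
[232 230] [0.5104 0.0138 1.0292]
[187 232] [0.5104 0.0138 1.0292]
[216 235] [0.5104 0.0138 1.0292]
[217 235] [0.5104 0.0138 1.0292]
[241 235] [0.5104 0.0138 1.0292]
[238 236] [0.5104 0.0138 1.0292]
[153 238] [0.5104 0.0138 1.0292]
[178 239] [0.5104 0.0138 1.0292]
[164 242] [0.5104 0.0138 1.0292]
[160 243] [0.5104 0.0138 1.0292]
[214 243] [0.5104 0.0138 1.0292]
[145 244] [0.5104 0.0138 1.0292]
[203 245] [0.5104 0.0138 1.0292]
[171 246] [0.5104 
[... 2218 characters left out ...]
1.0292]
[134 273] [0.5104 0.0138 1.0292]
[134 274] [0.5104 0.0138 1.0292]
[125 276] [0.5104 0.0138 1.0292]
[125 277] [0.5104 0.0138 1.0292]
[187 277] [0.5104 0.0138 1.0292]
[229 280] [0.5104 0.0138 1.0292]
[143 282] [0.5104 0.0138 1.0292]
[150 282] [0.5104 0.0138 1.0292]
[186 282] [0.5104 0.0138 1.0292]
[143 283] [0.5104 0.0138 1.0292]
[228 283] [0.5104 0.0138 1.0292]
[225 289] [0.5104 0.0138 1.0292]
[237 289] [0.5104 0.0138 1.0292]
[179 290] [0.5104 0.0138 1.0292]
[152 291] [0.5104 0.0138 1.0292]
[216 293] [0.5104 0.0138 1.0292]
[226 297] [0.5104 0.0138 1.0292]
[221 298] [0.5104 0.0138 1.0292]
[203 299] [0.5104 0.0138 1.0292]
[215 303] [0.5104 0.0138 1.0292]
[234 309] [0.5104 0.0138 1.0292]
```

View pics/tz.png

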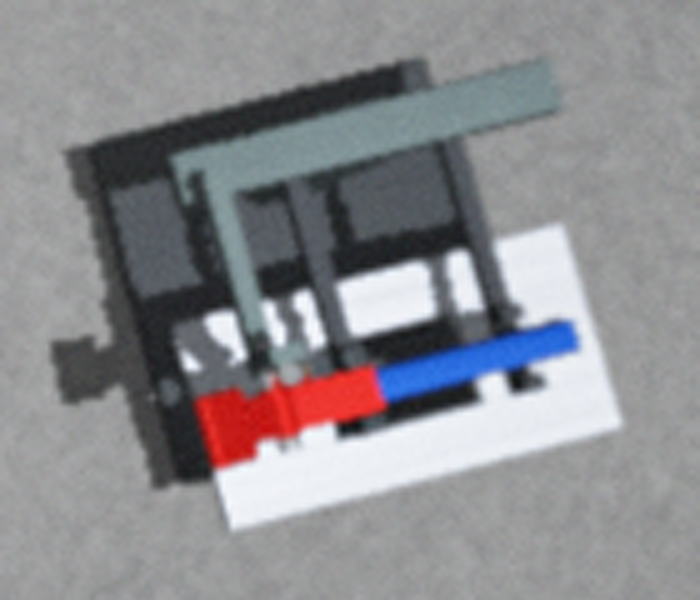

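View pics/td.png

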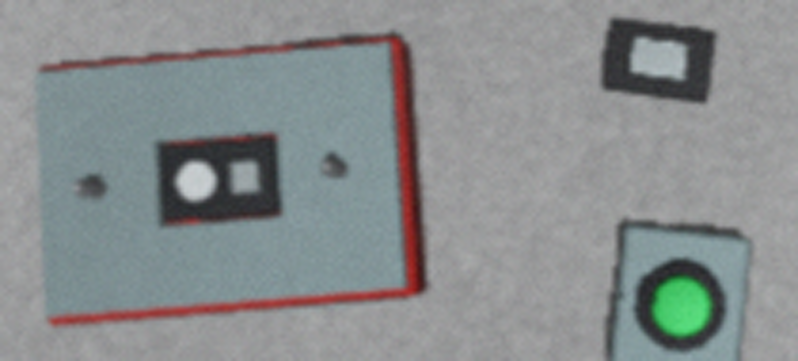

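View pics/sz.png

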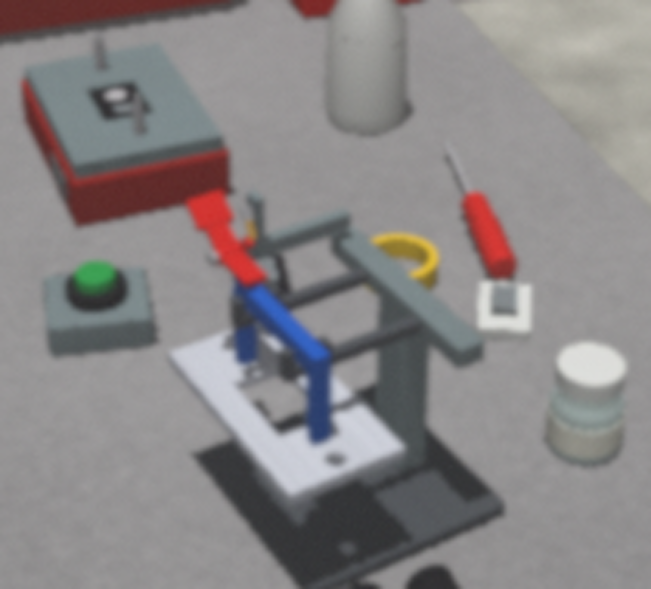

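```bash
cat > m.py <<'E'
from h import *
from scipy.spatial.transform import Rotation as R
def toolyaw():
    o=ctrl.get_obs(); y=R.from_euler('xyz',o['eef_rot']).as_matrix()[:,1]; return o['ee_pos'],y
def tri(ua,ub):
    o1,d1=rays('top',[ua]);o2,d2=rays('side',[ub]);d1=d1[0]/np.linalg.norm(d1[0]);d2=d2[0]/np.linalg.norm(d2[0])
    A=np.c_[d1,-d2];s=np.linalg.lstsq(A,o2-o1,rcond=None)[0];p,q=o1+d1*s[0],o2+d2*s[1];return (p+q)/2,q-p
E
python3 - <<'E'
from m import *
p,y=toolyaw();print('tool',p.round(4),'jaw',y.round(4),np.arctan2(y[1],y[0]))
t=lambda a,b:(350+a/5-.4,180+b/5-.4)
s=lambda a,b:(190+a/3.1-.34,170+b/3.1-.34)
c=plane('top',[t(565,225),t(232,530),t(620,428)],.100);print('plate corners',c.round(4),'ctr',(c[0]+c[1])/2)
e=c[2]-c[1];print('yaw plate',np.arctan2(e[0],-e[1]),np.linalg.norm(e),np.linalg.norm(c[2]-c[0]))
print('bar end top',plane('top',[t(575,324),t(578,347)],.166).round(4))
print('bar end side', plane('side',[s(307,360),s(330,348)],.166).round(4))
print('pins side',plane('side',[s(100,38),s(137,97)],.098).round(4))
print('pins top',plane('top',[(210.5,258.3),(144.3,264.3)],.098).round(4))
side=np.load('side0.npz');im=side['im'];hsv=cv2.cvtColor(im,cv2.COLOR_RGB2HSV)
k=cv2.inRange(hsv,(105,110,60),(125,255,255));z=np.zeros_like(k);z[255:320,260:305]=k[255:320,260:305]
uv=np.argwhere(z)[:,::-1];P=cloud('side',side['d'],uv);j=(P[:,2]>.16)&(P[:,2]<.175);print('side bar rect',cv2.minAreaRect((plane('side',uv[j],.166)[:,:2]*1000).astype(np.float32)))
for n in('top','side'):
    a=np.load(n+'0.npz');hsv=cv2.cvtColor(a['im'],cv2.COLOR_RGB2HSV);k=cv2.inRange(hsv,(50,100,50),(80,255,255));uv=np.argwhere(k)[:,::-1];P=cloud(n,a['d'],uv);print(n,'green',len(uv),np.median(P,0),np.percentile(P[:,2],[50,75,90,95]));Q=plane(n,uv[P[:,2]>.047],.05);print(Q.mean(0))
    k=cv2.inRange(hsv,(0,150,80),(8,255,255));uv=np.argwhere(k)[:,::-1];P=cloud(n,a['d'],uv);j=(P[:,2]>.17)&(P[:,2]<.22)&(abs(P[:,0]-.53)<.06)&(P[:,1]<-.1);P=P[j];print('keeper top pts',len(P),P.min(0),P.max(0),P[P[:,2]>.185].mean(0))
E
```

```text
tool [0.214  0.5064 0.2049] jaw [ 0.3892  0.9211 -0.0011] 1.1709958991083385
plate corners [[ 0.5967 -0.3141  0.1   ]
 [ 0.4843 -0.1785  0.1   ]
 [ 0.5181 -0.3293  0.1   ]] ctr [ 0.54047771 -0.24628142  0.1       ]
yaw plate 0.22060128811411295 0.1546202826398526 0.07999590868402658
bar end top [[ 0.555  -0.2917  0.166 ]
 [ 0.5467 -0.2921  0.166 ]]
bar end side [[ 0.5379 -0.2935  0.166 ]
 [ 0.5541 -0.2871  0.166 ]]
pins side [[0.5353 0.2894 0.098 ]
 [0.5417 0.17   0.098 ]]
pins top [[0.5463 0.1742 0.098 ]
 [0.5382 0.3025 0.098 ]]
side bar rect ((536.5899658203125, -256.7557067871094), (15.571765899658203, 87.64264678955078), 11.210064888000488)
top green 230 [ 0.4698287  -0.00363432  0.04998488] [0.04998488 0.05152515 0.05283198 0.05371221]
[ 0.4688912  -0.00327547  0.05      ]
keeper top pts 356 [ 0.51001045 -0.21918731  0.17003845] [ 0.54182581 -0.14896161  0.20039891] [ 0.52184834 -0.15898948  0.19319847]
side green 104 [ 0.46385497 -0.00974553  0.05084493] [0.05084493 0.0519399  0.05254443 0.05294819]
[ 0.46486194 -0.00562687  0.05      ]
keeper top pts 270 [ 0.50481106 -0.219938    0.17135941] [ 0.53939313 -0.14744439  0.19969001] [ 0.51762633 -0.16088465  0.1921772 ]
```

Call:
{"op": "send_rows", "data": {
  "rows": [
    [[19,-41.5,4,-0.08],[19,-41.5,4,-0.08],[19,-41.5,4,-0.08],[19,-41.5,4,-0.08],[19,-41.5,4,-0.08],[19,-41.5,4,-0.08],[19,-41.5,4,-0.08],[19,-41.5,4,-0.08],[19,-41.5,4,-0.08],[19,-41.5,4,-0.08],[19,-41.5,0,-0.08],[19,-41.5,0,-0.07]]
  ],
  "grip": 1,
  "newtons": 20
}}

```text
time_s: 1.3
ee_pos: [0.4424, 0.0067, 0.2455]
eef_rot: [1.363, 1.571, 0.01]
force: [0.5, -0.3, -0.1]
grip_width: 0.0019
```

Call:
{"op": "send_rows", "data": {
  "rows": [
    [[19,-41.5,0,0],[19,-41.5,0,0],[19,-41.5,0,0],[18,-42,0,0],[0,0,0,0],[0,0,0,0]]
  ]
}}

```text
time_s: 1.9
ee_pos: [0.5168, -0.1583, 0.2446]
eef_rot: [-2.22, 1.569, 2.712]
force: [-0.4, 0.1, 0.3]
grip_width: 0.0007
```

Run:
```python
from m import *
p,y=toolyaw();print('tool',p.round(4),'yaw',np.arctan2(y[1],y[0]),ctrl.get_obs()['force'])
```

```text
tool [ 0.5168 -0.1583  0.2446] yaw 0.21954779572546745 [-0.4470602   0.08624053  0.30107793]
```

Call:
{"op": "send_rows", "data": {
  "rows": [
    [[0,0,-20,0],[0,0,-14,0],[0,0,-5,0],[0,0,-5,0],[0,0,-5,0],[0,0,0,0]]
  ]
}}

```text
time_s: 2.5
ee_pos: [0.5173, -0.1567, 0.1976]
eef_rot: [2.113, 1.569, 0.764]
force: [-3.3, 6.0, 11.4]
grip_width: 0.0003
```

Run:
```python
from m import *
s,_=shot('side','s1'); t,_=shot('top','t1')
a=cv2.resize(s[215:330,220:340],None,fx=4,fy=4,interpolation=cv2.INTER_CUBIC)
b=cv2.resize(t[200:300,370:450],None,fx=4,fy=4.6,interpolation=cv2.INTER_CUBIC)
cv2.imwrite('pics/c1.png',np.hstack([a,b])[:,:,::-1])
```

```text
(no output)
```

View pics/c1.png

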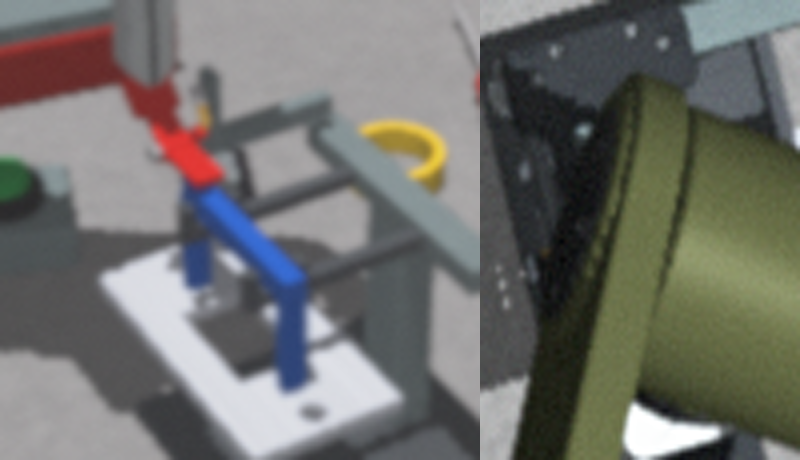

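The side view shows the closed fingers on the red pad, at crop pixel (145,85). The contact is good, so I continue down.

Call:
{"op": "send_rows", "data": {
  "rows": [
    [[0,0,-4,0],[0,0,-4,0],[0,0,-4,0],[0,0,-4,0],[0,0,0,0]]
  ]
}}

```text
time_s: 3.1
ee_pos: [0.5174, -0.1575, 0.181]
eef_rot: [1.312, 1.569, -0.037]
force: [0.6, 0.8, 3.6]
grip_width: 0.0003
```

Call:
{"op": "send_rows", "data": {
  "rows": [
    [[0,0,-4,0],[0,0,-4,0],[0,0,-4,0],[0,0,-4,0],[0,0,0,0]]
  ]
}}

```text
time_s: 3.6
ee_pos: [0.5167, -0.1579, 0.1636]
eef_rot: [-2.04, 1.569, 2.893]
force: [-0.4, 0.3, 0.1]
grip_width: 0.0005
```

Run:
```python
from m import *
s,_=shot('side','s2')
a=cv2.resize(s[215:330,220:340],None,fx=4,fy=4,interpolation=cv2.INTER_CUBIC)
cv2.imwrite('pics/c2.png',a[:,:,::-1]);print(ctrl.get_obs()['force'])
```

```text
[0.17346015 0.37863489 0.34165953]
```

View pics/c2.png

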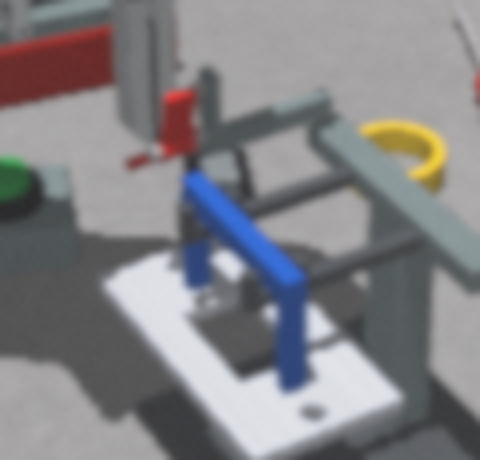

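Call:
{"op": "send_rows", "data": {
  "rows": [
    [[0,0,35,0],[0,0,30,0],[6,-22,0,0],[6,-22,0,0],[6,-22,0,0],[5.5,-20.5,0,0],[0,0,0,0]]
  ]
}}

```text
time_s: 4.35
ee_pos: [0.5406, -0.2462, 0.229]
eef_rot: [-1.578, 1.57, -2.929]
force: [0.9, 0.8, 0.7]
grip_width: 0.0006
```

Call:
{"op": "send_rows", "data": {
  "rows": [
    [[0,0,0,0],[0,0,0,0],[0,0,0,0],[0,0,0,0],[0,0,-20,0],[0,0,-15,0],[0,0,0,0]]
  ],
  "grip": -1
}}

```text
time_s: 5.05
ee_pos: [0.5399, -0.2437, 0.1927]
eef_rot: [-2.291, 1.568, 2.642]
force: [-0.2, -0.5, -0.2]
grip_width: 0.0528
```

Run:
```python
from m import *
p,y=toolyaw();print(p,np.arctan2(y[1],y[0]),ctrl.get_obs()['force'])
s,_=shot('side','s3')
a=cv2.resize(s[185:330,210:350],None,fx=4,fy=4,interpolation=cv2.INTER_CUBIC)
cv2.imwrite('pics/c3.png',a[:,:,::-1])
```

```text
[ 0.53989606 -0.24374742  0.19265606] 0.22129687562707057 [-0.15752606 -0.51486732 -0.2035915 ]
```

View pics/c3.png

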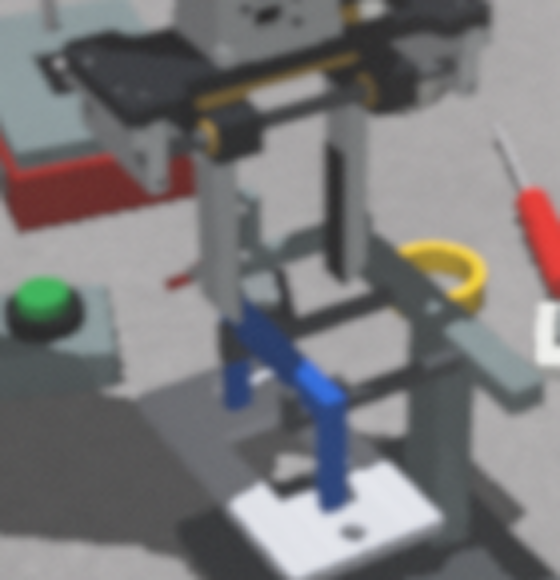

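The side view shows the fingers straddling the bar, with fingertips at crop pixels (230,310) and (345,275) and the bar between them. I descend.

Call:
{"op": "send_rows", "data": {
  "rows": [
    [[0,0,-15,0],[0,0,-15,0],[0,0,-15,0],[0,0,-9,0],[0,0,0,0]]
  ]
}}

```text
time_s: 5.6
ee_pos: [0.5405, -0.2442, 0.1402]
eef_rot: [-2.287, 1.57, 2.646]
force: [-1.2, 0.4, -0.1]
grip_width: 0.0932
```

Call:
{"op": "send_rows", "data": {
  "rows": [
    [[0,0,0,0],[0,0,0,0],[0,0,0,0],[0,0,0,0],[0,0,0,0],[0,0,0,0],[0,0,0,0],[0,0,0,0]]
  ],
  "grip": 1,
  "newtons": 40
}}

```text
time_s: 6.4
ee_pos: [0.5406, -0.2444, 0.1405]
eef_rot: [-2.471, 1.571, 2.462]
force: [0.2, -0.1, 1.0]
grip_width: 0.0337
```

Call:
{"op": "send_rows", "data": {
  "rows": [
    [[0,0,0,0],[0,0,0,0],[0,0,0,0],[0,0,0,0],[0,0,0,0],[0,0,0,0]]
  ]
}}

```text
time_s: 7.0
ee_pos: [0.5404, -0.2444, 0.1404]
eef_rot: [-1.771, 1.57, -3.121]
force: [-3.6, -1.0, 1.6]
grip_width: 0.0117
```

Run:
```python
from m import *
s,_=shot('side','s4')
a=cv2.resize(s[185:330,210:350],None,fx=4,fy=4,interpolation=cv2.INTER_CUBIC)
cv2.imwrite('pics/c4.png',a[:,:,::-1])
```

```text
(no output)
```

View pics/c4.png

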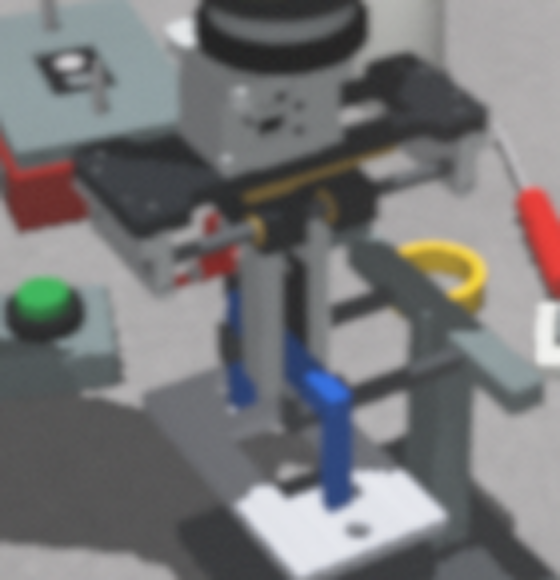

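The jaws have closed on the bar at 11.7 mm, and the red tongue is still upright at about (215,250). I lift.

Call:
{"op": "send_rows", "data": {
  "rows": [
    [[0,0,4,0],[0,0,6,0],[0,0,8,0],[0,0,8,0],[0,0,0,0],[0,0,0,0]]
  ],
  "newtons": 50
}}

```text
time_s: 7.65
ee_pos: [0.5406, -0.2444, 0.1666]
eef_rot: [0.955, 1.57, -0.395]
force: [-0.2, -0.5, -5.3]
grip_width: 0.0117
```

Run:
```python
from m import *
print(ctrl.get_obs()['force'],ctrl.get_obs()['moment'])
s,_=shot('side','s5')
a=cv2.resize(s[185:330,210:350],None,fx=4,fy=4,interpolation=cv2.INTER_CUBIC)
cv2.imwrite('pics/c5.png',a[:,:,::-1])
```

```text
[-0.23928766 -0.51715148 -5.29682489] [-0.04108598  0.06322181  0.05435031]
```

View pics/c5.png

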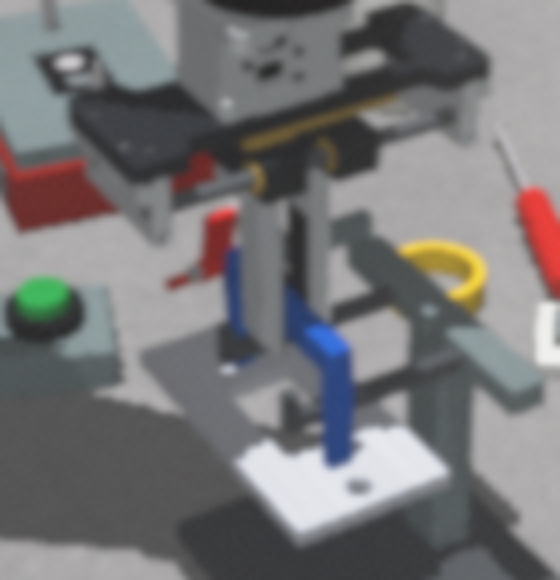

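The frame is lifted level and its full weight of 5.3 N is carried. I move it out along the hook's -x.

Call:
{"op": "send_rows", "data": {
  "rows": [
    [[-7,-1.6,0,0],[-12,-2.7,0,0],[-15,-3.4,0,0],[-15,-3.4,0,0],[-15,-3.4,0,0],[-12,-2.7,0,0],[-4,-0.9,0,0],[0,0,0,0]]
  ]
}}

```text
time_s: 8.5
ee_pos: [0.4601, -0.2627, 0.1666]
eef_rot: [0.841, 1.571, -0.51]
force: [0.2, 0.9, -5.1]
grip_width: 0.0115
```

Run:
```python
from m import *
print(ctrl.get_obs()['force'],ctrl.get_obs()['moment'])
s,_=shot('side','s6')
a=cv2.resize(s[185:330,190:350],None,fx=4,fy=4,interpolation=cv2.INTER_CUBIC)
cv2.imwrite('pics/c6.png',a[:,:,::-1])
```

```text
[ 0.15172189  0.92153509 -5.05474428] [-0.06515762 -0.00865787 -0.00217053]
```

View pics/c6.png

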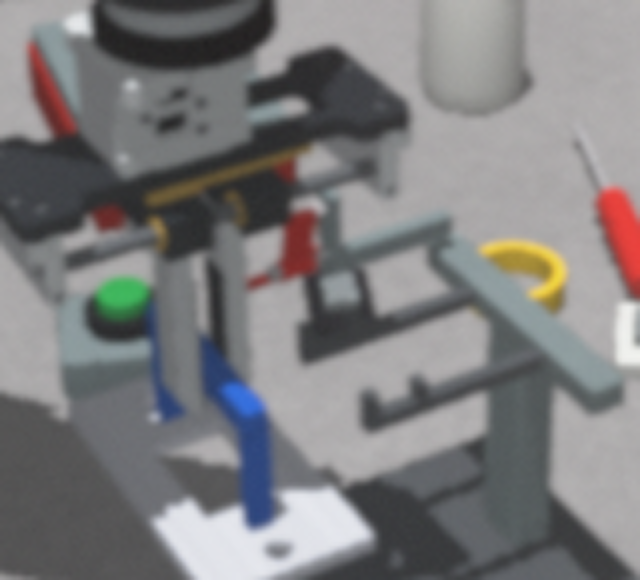

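Call:
{"op": "send_rows", "data": {
  "rows": [
    [[0,0,12,0],[0,0,25,0],[0,0,30,0],[0,0,22,0],[0,0,6,0],[0,12,0,0],[0,25,0,0],[0,35,0,0],[0,40,0,0],[0,42,0,0],[4,42,0,0],[9,42,0,0]]
  ]
}}

```text
time_s: 9.75
ee_pos: [0.4725, -0.0221, 0.2603]
eef_rot: [-2.011, 1.569, 2.923]
force: [1.3, -0.4, -4.4]
grip_width: 0.0116
```

Call:
{"op": "send_rows", "data": {
  "rows": [
    [[12,42,0,-0.02],[12,42,0,-0.02],[12,42,0,-0.03],[12,42,0,-0.03],[11,40,0,-0.03],[7,30,0,-0.03],[3,17,0,0],[0,8,0,0],[0,0,0,0],[0,0,0,0]]
  ]
}}

```text
time_s: 10.75
ee_pos: [0.5424, 0.2376, 0.2613]
eef_rot: [-0.707, 1.57, -2.217]
force: [-1.1, -0.8, -5.8]
grip_width: 0.0115
```

Run:
```python
from m import *
p,y=toolyaw();print(p,np.arctan2(y[1],y[0]),ctrl.get_obs()['force'])
s,_=shot('side','s7');t,_=shot('top','t7')
a=cv2.resize(s[80:260,150:330],None,fx=3.2,fy=3.2,interpolation=cv2.INTER_CUBIC)
cv2.imwrite('pics/c7.png',a[:,:,::-1])
a=cv2.resize(t[190:330,100:280],None,fx=4,fy=4,interpolation=cv2.INTER_CUBIC)
cv2.imwrite('pics/d7.png',a[:,:,::-1])
```

```text
[0.54238819 0.23758054 0.26132979] 0.06063821961564695 [-1.06072012 -0.84788007 -5.7746304 ]
```

View pics/c7.png

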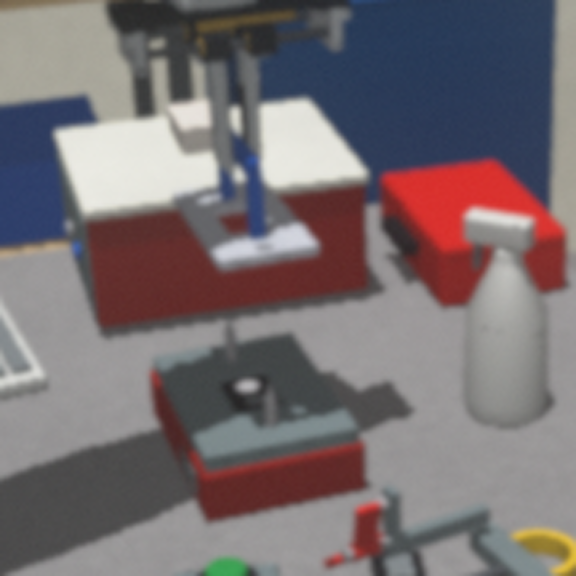

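View pics/d7.png

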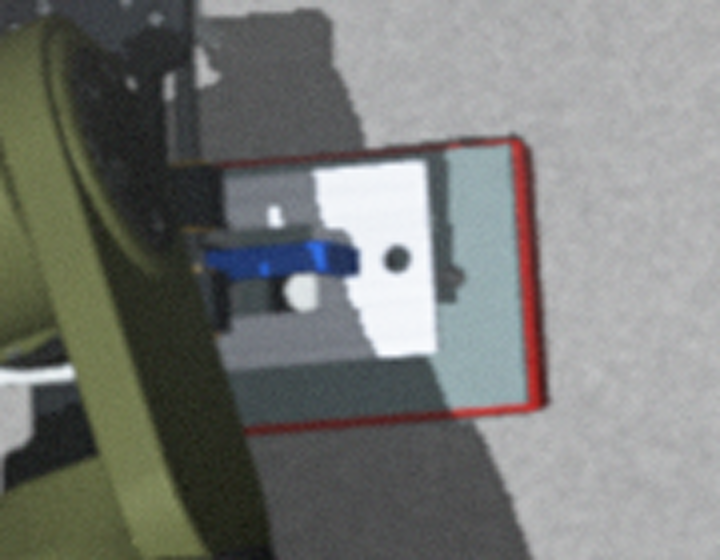

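Run:
```python
from m import *
t=np.load('top0.npz')['im'].astype(int)
def edge(g,pts,dirv,L=5):  # subpixel max gradient along dirv
    out=[]
    for u,v in pts:
        s=np.arange(-L,L+.01,.25);xx=(u+s*dirv[0]).astype(np.float32);yy=(v+s*dirv[1]).astype(np.float32)
        q=cv2.remap(g.astype(np.float32),xx[None],yy[None],cv2.INTER_LINEAR)[0]
        q=cv2.GaussianBlur(q[None],(9,1),2)[0]
        dq=abs(np.gradient(q));i=dq[4:-4].argmax()+4;out.append((xx[i],yy[i]))
    return np.array(out)
g=t[:,:,1]-t[:,:,0]  # greenish deck vs red rim/grey floor
def lin(n,uv,z):
    P=plane(n,uv,z)[:,:2]
    for _ in range(3):
        c=np.median(P,0) if _==0 else P.mean(0);u,s,v=np.linalg.svd(P-P.mean(0));d=v[0];r=(P-P.mean(0))@v[1];P=P[abs(r)<max(2*np.std(r),3e-4)]
    d=d*np.sign(d[1]) if abs(d[1])>abs(d[0]) else d*np.sign(d[0])
    return P.mean(0),d,np.std(r)
# corners approx in px from td: (38,67),(390,40),(405,292),(50,320)
C=[np.array([125+a/3.8,215+b/3.8])-.37 for a,b in((38,67),(390,38),(408,290),(50,320))]
res=[]
for i in range(4):
    a,b=C[i],C[(i+1)%4];w=(b-a)/np.linalg.norm(b-a);nrm=np.array([-w[1],w[0]])
    pts=[a+(b-a)*k for k in np.linspace(.1,.9,40)]
    e=edge(g,pts,nrm,4);m,d,s=lin('top',e,.06);res.append((m,d));print(i,m.round(4),d.round(4),'yaw',np.arctan2(-d[0],d[1]) if abs(d[1])>.7 else np.arctan2(d[1],d[0]),s)
def X(a,b):
    k=np.linalg.solve(np.c_[a[1],-b[1]],b[0]-a[0]);return a[0]+k[0]*a[1]
cs=[X(res[i],res[(i+1)%4]) for i in range(4)];print(np.round(cs,4),'ctr',np.mean(cs,0),[np.linalg.norm(cs[i]-cs[i-1]) for i in range(4)])
# now plate
a=np.load('t7.npz');t=a['im'];G=cv2.cvtColor(t,cv2.COLOR_RGB2GRAY)
z=ctrl.get_obs()['ee_pos'][2]-.0404
hz=G[246:264,190:208];k=np.argwhere(hz<130);print('hole px',len(k),k.mean(0)[::-1]+[190,246])
h=plane('top',[k.mean(0)[::-1]+[190,246]],z);print('hole',h)
P0=(100+427/4-.4,190+165/4-.4);P1=(100+437/4-.4,190+352/4-.4)
a_,b_=np.array(P0),np.array(P1);w=(b_-a_)/np.linalg.norm(b_-a_);e=edge(G.astype(int),[a_+(b_-a_)*k for k in np.linspace(.1,.9,40)],np.array([-w[1],w[0]]),4)
m,d,s=lin('top',e,z);print('plate end',m,'yaw',np.arctan2(d[1],d[0]),s,np.median(cloud('top',a_*0+0 if 0 else np.load('t7.npz')['d'],[(205,262),(204,250),(206,270)]),0))
```

```text
0 [0.607  0.2402] [-0.0564  0.9984] yaw 0.05646280565389005 0.0003468758666159466
1 [0.5495 0.1423] [0.9985 0.0543] yaw 0.05435411061320599 0.00017418863612933918
2 [0.4783 0.2324] [-0.0535  0.9986] yaw 0.053519527106587805 0.00018238712114962294
3 [0.5375 0.3329] [0.9983 0.0583] yaw 0.05828478110417795 0.0004316225670744753
[[0.6124 0.1458]
 [0.4833 0.1387]
 [0.4731 0.3291]
 [0.6016 0.3366]] ctr [0.542565   0.23756884] [np.float64(0.19119815882928992), np.float64(0.12926885285457038), np.float64(0.19069189460017297), np.float64(0.12870752052773932)]
hole px 27 [198.74074074 254.40740741]
hole [[0.54855751 0.17269903 0.22125461]]
plate end [0.54884959 0.15802134] yaw 0.04967217208261385 0.00020383162630532156 [0.53570357 0.16265795 0.21911085]
```

Call:
{"op": "send_rows", "data": {
  "rows": [
    [[0,0,-15,0],[0,0,-25,0],[0,0,-25,0],[0,0,-18,0],[0,0,-7,0],[0,0,0,0],[0,0,0,0]]
  ]
}}

```text
time_s: 11.55
ee_pos: [0.5431, 0.2384, 0.1727]
eef_rot: [1.842, 1.569, 0.332]
force: [-0.9, 0.1, -5.3]
grip_width: 0.0119
```

Run:
```python
from m import *
p,y=toolyaw();print(p,np.arctan2(y[1],y[0]),ctrl.get_obs()['force'])
s,_=shot('side','s8');t,_=shot('top','t8')
a=cv2.resize(s[130:250,180:300],None,fx=4.8,fy=4.8,interpolation=cv2.INTER_CUBIC)
cv2.imwrite('pics/c8.png',a[:,:,::-1])
a=cv2.resize(t[210:310,120:250],None,fx=5,fy=5,interpolation=cv2.INTER_CUBIC)
cv2.imwrite('pics/d8.png',a[:,:,::-1])
```

```text
[0.54305538 0.23836142 0.17266853] 0.060644203899106595 [-0.89059161  0.07523855 -5.26019762]
```

View pics/c8.png

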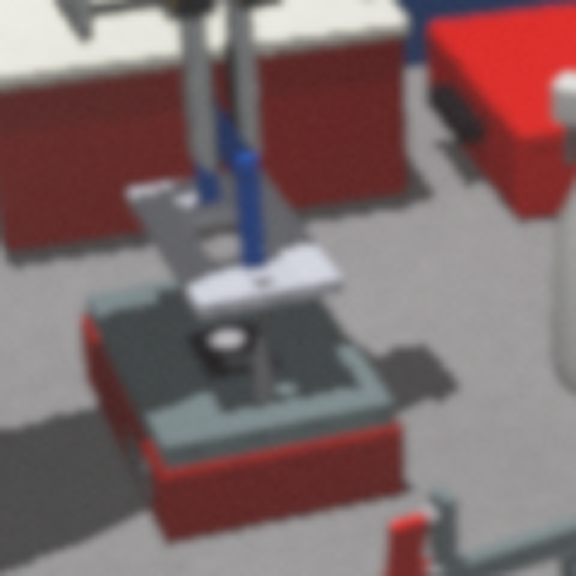

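View pics/d8.png

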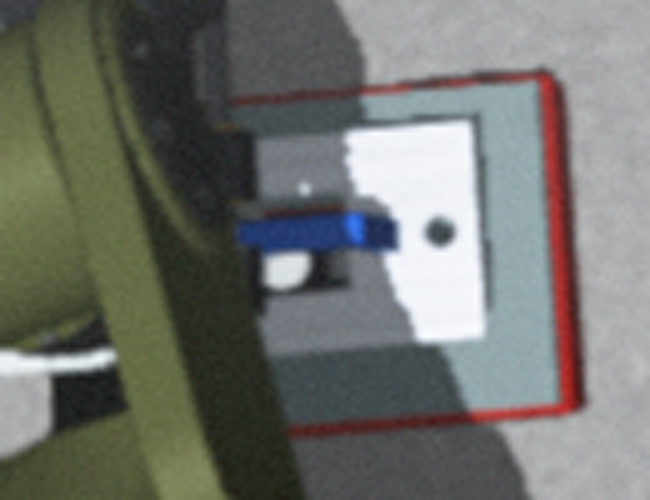

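```bash
cat > hole.py <<'E'
from m import *
def hole(tag,box,z):
    G=cv2.cvtColor(np.load(tag+'.npz')['im'],cv2.COLOR_RGB2GRAY).astype(float)
    x0,y0,x1,y1=box;w=np.clip(np.median(G[y0:y1,x0:x1])-15-G[y0:y1,x0:x1],0,None);vv,uu=np.mgrid[y0:y1,x0:x1]
    c=[(w*uu).sum()/w.sum(),(w*vv).sum()/w.sum()];return np.round(c,2),plane('top',[c],z)[0]
def edgepts(g,a,b,L=4):
    a,b=np.array(a,float),np.array(b,float);w=(b-a)/np.linalg.norm(b-a);n=np.array([-w[1],w[0]]);out=[]
    for k in np.linspace(.08,.92,40):
        u=a+(b-a)*k;s=np.arange(-L,L+.01,.25);xx=(u[0]+s*n[0]).astype(np.float32);yy=(u[1]+s*n[1]).astype(np.float32)
        q=cv2.GaussianBlur(cv2.remap(g.astype(np.float32),xx[None],yy[None],cv2.INTER_LINEAR),(9,1),2)[0];i=abs(np.gradient(q))[4:-4].argmax()+4;out.append((xx[i],yy[i]))
    return np.array(out)
E
python3 - <<'E'
from hole import *
z=.1727-.0404
print(hole('t8',(202,250,214,262),z))
G=cv2.cvtColor(np.load('t8.npz')['im'],cv2.COLOR_RGB2GRAY)
t=lambda a,b:(120+a/5-.4,210+b/5-.4)
for a,b in ((t(473,122),t(485,335)),(t(350,130),t(470,122)),(t(420,340),t(484,336))):
    P=plane('top',edgepts(G,a,b,3),z)[:,:2];v=cv2.fitLine(P.astype(np.float32)*1000,cv2.DIST_HUBER,0,.01,.01).ravel();print(v.round(3))
# plate yaw via bar too
hsv=cv2.cvtColor(np.load('t8.npz')['im'],cv2.COLOR_RGB2HSV);k=cv2.inRange(hsv,(105,120,40),(125,255,255));m=np.zeros_like(k);m[245:265,165:203]=k[245:265,165:203]
uv=np.argwhere(m)[:,::-1];P=cloud('top',np.load('t8.npz')['d'],uv);j=P[:,2]>.185;print(cv2.minAreaRect((plane('top',uv[j],.1984)[:,:2]*1000).astype(np.float32)))
s=lambda a,b:(180+a/4.8-.4,130+b/4.8-.4)
print('side hole',plane('side',[s(263,281)],z),'side pin tip',plane('side',[s(262,335)],.098))
s0=lambda a,b:(190+a/3.1-.34,170+b/3.1-.34)
print('s0 pin base',plane('side',[s0(140,132),s0(101,67)],.06))
E
```

```text
(array([207.53, 256.01]), array([0.54933732, 0.17383289, 0.1323    ]))
[9.98000e-01 5.80000e-02 5.50110e+02 1.59411e+02]
[ 5.50000e-02 -9.98000e-01  5.89296e+02  1.85300e+02]
[ 8.40000e-02 -9.96000e-01  5.09141e+02  1.71404e+02]
((546.7960815429688, 208.73239135742188), (12.544025421142578, 43.42142105102539), 3.8350744247436523)
side hole [[0.54637393 0.17479277 0.1323    ]] side pin tip [[0.5445022 0.1780664 0.098    ]]
s0 pin base [[0.54366392 0.17700578 0.06      ]
 [0.53708534 0.30617677 0.06      ]]
```

Call:
{"op": "send_rows", "data": {
  "rows": [
    [[-3,2,-8,0],[0,0,-9,0],[0,0,0,0],[0,0,0,0]]
  ]
}}

```text
time_s: 12.05
ee_pos: [0.5395, 0.2405, 0.1541]
eef_rot: [-1.218, 1.57, -2.728]
force: [0.6, 0.5, -4.2]
grip_width: 0.0117
```

Run:
```python
from hole import *
p,y=toolyaw();print(p,np.arctan2(y[1],y[0]),ctrl.get_obs()['force'])
s,_=shot('side','s9');t,_=shot('top','t9')
a=cv2.resize(s[165:225,205:275],None,fx=8,fy=8,interpolation=cv2.INTER_CUBIC)
cv2.imwrite('pics/c9.png',a[:,:,::-1])
a=cv2.resize(t[210:310,120:250],None,fx=5,fy=5,interpolation=cv2.INTER_CUBIC)
cv2.imwrite('pics/d9.png',a[:,:,::-1])
print(hole('t9',(203,251,216,263),p[2]-.0404))
```

```text
[0.53945585 0.24050255 0.15410791] 0.06114339861419055 [ 0.56212498  0.53765646 -4.21685232]
(array([208.27, 258.21]), array([0.54595526, 0.17577767, 0.11370791]))
```

View pics/c9.png

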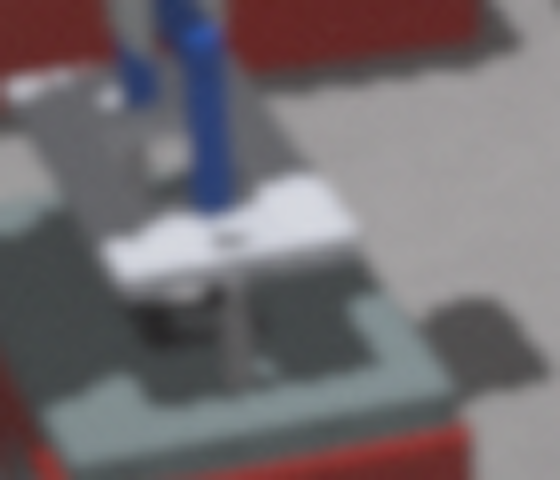

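View pics/d9.png

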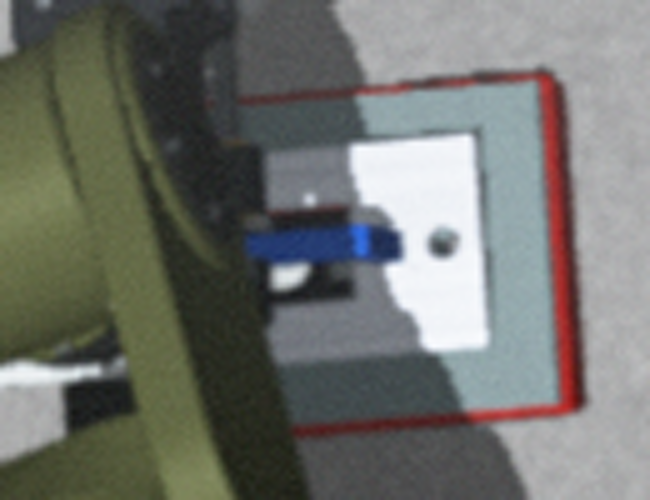

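Side view: the hole, at crop pixel (232,240), lines up with the pin axis at x about 234. Top view: the hole is at (.546,.1758) and the pin at (.5456,.175). I descend gently.

Call:
{"op": "send_rows", "data": {
  "rows": [
    [[0,0,-4,0],[0,0,-4,0],[0,0,-4,0],[0,0,-3,0],[0,0,0,0]]
  ]
}}

```text
time_s: 12.65
ee_pos: [0.5394, 0.2404, 0.1388]
eef_rot: [-1.279, 1.57, -2.789]
force: [0.6, 0.2, -6.0]
grip_width: 0.0114
```

Call:
{"op": "send_rows", "data": {
  "rows": [
    [[0,0,-3,0],[0,0,-3,0],[0,0,-3,0],[0,0,-3,0],[0,0,0,0]]
  ]
}}

```text
time_s: 13.15
ee_pos: [0.5396, 0.2404, 0.127]
eef_rot: [-0.93, 1.57, -2.44]
force: [2.0, -0.5, -5.4]
grip_width: 0.0113
```

Run:
```python
from hole import *
p,y=toolyaw();o=ctrl.get_obs();print(p,np.arctan2(y[1],y[0]),o['force'],o['moment'])
s,_=shot('side','s10')
a=cv2.resize(s[165:225,205:275],None,fx=8,fy=8,interpolation=cv2.INTER_CUBIC)
cv2.imwrite('pics/c10.png',a[:,:,::-1])
```

```text
[0.5395509  0.24038279 0.1269846 ] 0.06088154517082649 [ 1.97538617 -0.51835914 -5.40637058] [-0.31516007 -0.20689997 -0.06335274]
```

View pics/c10.png

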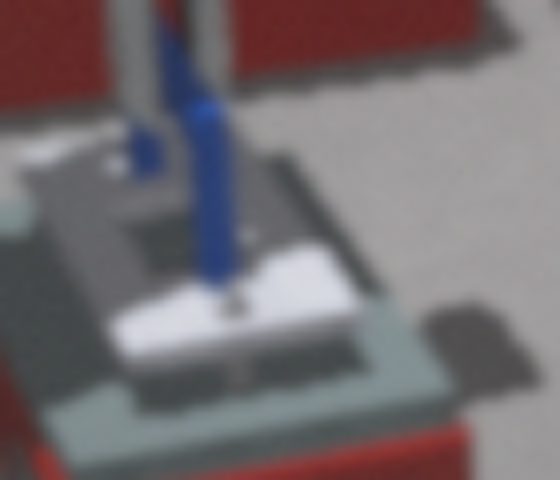

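The pin tip shows inside the hole at (237,300), so the pins have engaged. I continue down.

Call:
{"op": "send_rows", "data": {
  "rows": [
    [[0.5,0,-3,0],[0,0,-3,0],[0,0,-3,0],[0,0,-3,0],[0,0,0,0]]
  ]
}}

```text
time_s: 13.7
ee_pos: [0.5399, 0.2404, 0.1148]
eef_rot: [-1.255, 1.57, -2.765]
force: [-0.0, -1.9, -7.4]
grip_width: 0.0114
```

Call:
{"op": "send_rows", "data": {
  "rows": [
    [[0,0,-2,0],[0,0,-2,0],[0,0,-1.5,0],[0,0,0,0],[0,0,0,0]]
  ]
}}

```text
time_s: 14.2
ee_pos: [0.54, 0.2404, 0.1098]
eef_rot: [-0.964, 1.57, -2.474]
force: [-0.9, -1.9, -6.5]
grip_width: 0.0118
```

Call:
{"op": "send_rows", "data": {
  "rows": [
    [[0,0,-1,0],[0,0,-0.7,0],[0,0,0,0],[0,0,0,0]]
  ]
}}

```text
time_s: 14.6
ee_pos: [0.5402, 0.2403, 0.1086]
eef_rot: [0.813, 1.57, -0.697]
force: [-2.9, -3.9, -1.0]
grip_width: 0.0114
```

Run:
```python
from hole import *
p,y=toolyaw();o=ctrl.get_obs();print(p,np.arctan2(y[1],y[0]),o['force'],o['moment'])
s,_=shot('side','s11')
a=cv2.resize(s[165:225,205:275],None,fx=8,fy=8,interpolation=cv2.INTER_CUBIC)
cv2.imwrite('pics/c11.png',a[:,:,::-1])
```

```text
[0.54016358 0.24031927 0.10860567] 0.060911076462612616 [-2.87279085 -3.89519857 -1.02650116] [-0.93761591  0.56868944 -0.00533062]
```

View pics/c11.png

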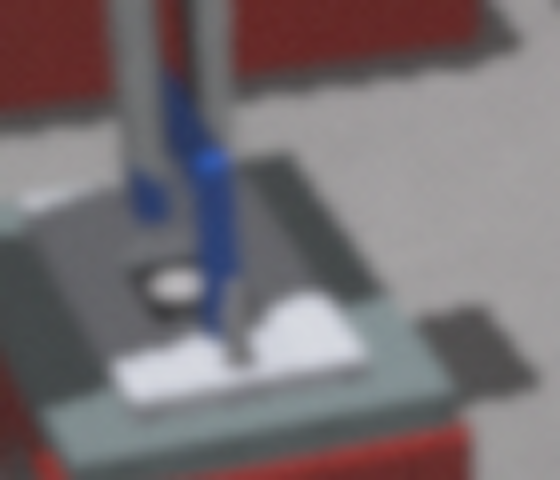

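Call:
{"op": "send_rows", "data": {
  "rows": [
    [[-0.4,-0.6,-0.7,0],[0,0,0,0],[0,0,0,0]]
  ]
}}

```text
time_s: 14.95
ee_pos: [0.5401, 0.2402, 0.1084]
eef_rot: [1.98, 1.569, 0.47]
force: [-1.3, -3.1, 6.0]
grip_width: 0.011
```

Call:
{"op": "send_rows", "data": {
  "rows": [
    [[0,0,0,0],[0,0,0,0],[0,0,0,0],[0,0,0,0],[0,0,0,0],[0,0,0,0],[0,0,0,0]]
  ],
  "grip": -0.4
}}

```text
time_s: 15.65
ee_pos: [0.5397, 0.2399, 0.1075]
eef_rot: [-1.676, 1.571, 3.098]
force: [0.5, -0.1, 0.2]
grip_width: 0.0638
```

Run:
```python
from hole import *
p,y=toolyaw();o=ctrl.get_obs();print(p,np.arctan2(y[1],y[0]),o['force'],o['grip_width'])
s,_=shot('side','s12')
a=cv2.resize(s[140:225,205:275],None,fx=7,fy=7,interpolation=cv2.INTER_CUBIC)
cv2.imwrite('pics/c12.png',a[:,:,::-1])
```

```text
[0.53966228 0.23992589 0.10752278] 0.06098511726642133 [ 0.48012148 -0.07460735  0.24404976] 0.06381324797501574
```

View pics/c12.png

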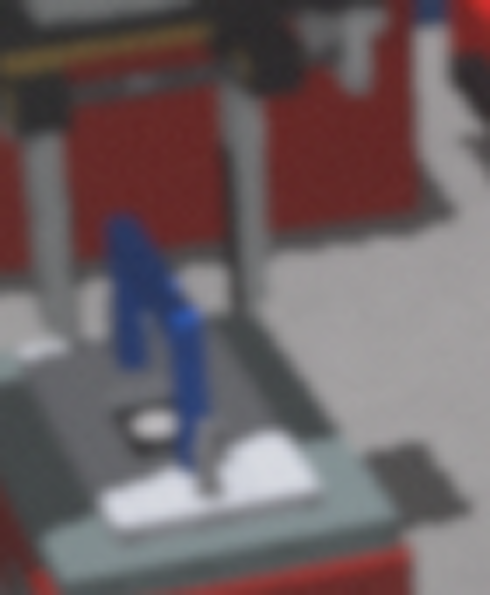

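The frame lies flat with the pins through both holes, and the fingers have opened clear of the bar. I retreat and go to the button with the fingers shut.

Call:
{"op": "send_rows", "data": {
  "rows": [
    [[0,0,10,0],[0,0,25,0],[0,0,35,0],[0,0,35,0],[0,0,15,0],[0,0,0,0]]
  ]
}}

```text
time_s: 16.3
ee_pos: [0.5404, 0.2402, 0.2307]
eef_rot: [1.872, 1.566, 0.362]
force: [0.3, -0.0, 0.4]
grip_width: 0.0659
```

Call:
{"op": "send_rows", "data": {
  "rows": [
    [[-5,-15,0,0],[-10,-35,0,0],[-12,-40,0,0],[-12,-40,0,0],[-12,-40,0,0],[-12,-40,0,0],[-7,-22,0,0],[-3,-10,0,0],[0,0,0,0],[0,0,0,0]]
  ],
  "grip": 1
}}

```text
time_s: 17.3
ee_pos: [0.4669, -0.0014, 0.2272]
eef_rot: [-2.098, 1.57, 2.675]
force: [-1.4, 0.4, 0.5]
grip_width: 0.0009
```

Run:
```python
from hole import *
p,y=toolyaw();o=ctrl.get_obs();print(p,o['force'],o['grip_width'])
s,_=shot('side','s13');t,_=shot('top','t13')
a=cv2.resize(s[130:300,150:300],None,fx=3.5,fy=3.5,interpolation=cv2.INTER_CUBIC)
cv2.imwrite('pics/c13.png',a[:,:,::-1])
a=cv2.resize(t[210:330,120:340],None,fx=3.6,fy=3.6,interpolation=cv2.INTER_CUBIC)
cv2.imwrite('pics/d13.png',a[:,:,::-1])
```

```text
[ 0.46686026 -0.00138143  0.22724981] [-1.36294591  0.38003864  0.48535962] 0.0008626152464666914
```

View pics/c13.png

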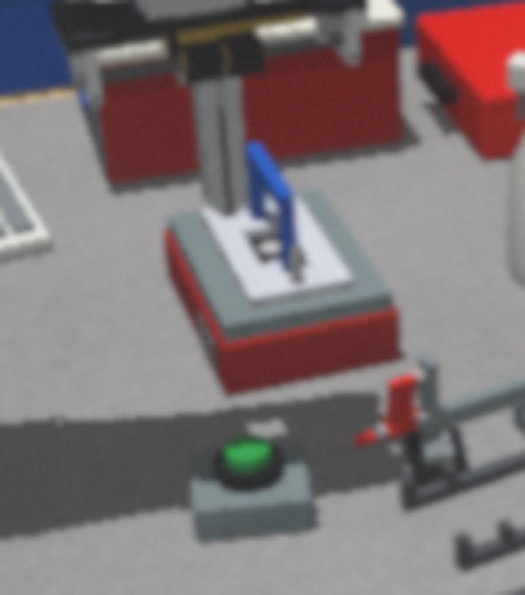

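View pics/d13.png

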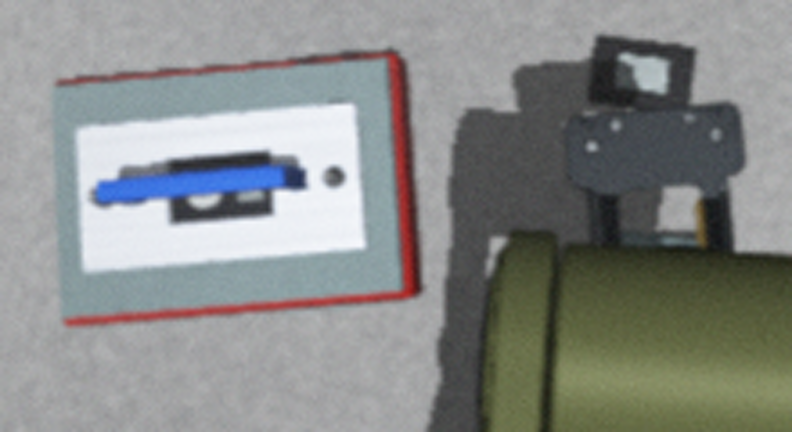

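Run:
```python
from hole import *
a=np.load('t13.npz');t=a['im'];d=a['d'];hsv=cv2.cvtColor(t,cv2.COLOR_RGB2HSV)
m=((hsv[:,:,2]>190)&(hsv[:,:,1]<40)).astype(np.uint8);z=np.zeros_like(m);z[235:290,138:225]=m[235:290,138:225]
uv=np.argwhere(z)[:,::-1];P=cloud('top',d,uv);j=abs(P[:,2]-.068)<.01;A=np.c_[P[j,:2]-P[j,:2].mean(0),np.ones(j.sum())];print('plate plane',np.linalg.lstsq(A,P[j,2],rcond=None)[0]);print(cv2.minAreaRect((plane('top',uv[j],.068)[:,:2]*1000).astype(np.float32)))
g=(np.array([(u,v) for u in range(140,228) for v in (232,234,285,287)]));P=cloud('top',d,g);print('deck z',np.median(P[abs(P[:,2]-.06)<.008,2]))
```

```text
plate plane [ 0.00234916 -0.00055363  0.06647711]
((542.8409423828125, 239.18606567382812), (82.3088607788086, 157.39065551757812), 3.275721788406372)
deck z 0.0586514060557245
```

Call:
{"op": "send_rows", "data": {
  "rows": [
    [[0,0,-20,0],[0,0,-40,0],[0,0,-45,0],[0,0,-35,0],[0,0,-18,0],[0,0,-5,0],[0,0,0,0]]
  ]
}}

```text
time_s: 18.1
ee_pos: [0.4667, -0.0015, 0.0644]
eef_rot: [-1.745, 1.57, 3.03]
force: [0.0, -0.1, 0.3]
grip_width: 0.0001
```

The plate's top face is 7.8 mm above the deck face, its slope is about 0.002 and its yaw is 0.057, so the frame is home. I press the button.

Call:
{"op": "send_rows", "data": {
  "rows": [
    [[0,0,-4,0],[0,0,-4,0],[0,0,-3,0],[0,0,0,0]]
  ]
}}

```text
time_s: 18.5
ee_pos: [0.4666, -0.0021, 0.0535]
eef_rot: [-1.552, 1.571, -3.062]
force: [0.8, 0.3, 0.1]
grip_width: 0.0007
```

Call:
{"op": "send_rows", "data": {
  "rows": [
    [[0,0,-2,0],[0,0,-2,0],[0,0,-1,0],[0,0,0,0]]
  ]
}}

```text
time_s: 18.9
ee_pos: [0.4669, -0.0021, 0.0487]
eef_rot: [1.415, 1.57, -0.095]
force: [0.9, 0.0, 3.4]
grip_width: 0.0003
```

Call:
{"op": "send_rows", "data": {
  "rows": [
    [[0,0,-2,0],[0,0,-2,0],[0,0,0,0]]
  ]
}}

```text
time_s: 19.2
ee_pos: [0.4671, -0.0021, 0.0459]
eef_rot: [1.364, 1.57, -0.146]
force: [-6.9, -0.3, 24.7]
grip_width: 0.0006
```

Call:
{"op": "send_rows", "data": {
  "rows": [
    [[0,0,-1,0],[0,0,-1,0],[0,0,0,0],[0,0,0,0]]
  ]
}}

```text
time_s: 19.6
ee_pos: [0.4673, -0.0021, 0.0453]
eef_rot: [1.35, 1.569, -0.16]
force: [-18.4, 1.4, 49.1]
grip_width: 0.0003
```

It bottomed out hard at 49 N against the stop, well past the 5 N spring. I release.

Call:
{"op": "send_rows", "data": {
  "rows": [
    [[0,0,6,0],[0,0,20,0],[0,0,40,0],[0,0,45,0],[0,0,40,0],[0,0,30,0],[-20,-40,0,0],[-20,-45,0,0],[-15,-45,0,0],[0,-20,0,0],[0,0,0,0],[0,0,0,0]]
  ]
}}

```text
time_s: 20.8
ee_pos: [0.4116, -0.1518, 0.2232]
eef_rot: [-2.262, 1.57, 2.511]
force: [0.1, 0.3, -0.7]
grip_width: 0.0003
```

Run:
```python
from hole import *
o=ctrl.get_obs();print(o['time_s'],o['ee_pos'],o['force'])
s,_=shot('side','s14');t,d=shot('top','t14')
cv2.imwrite('pics/c14.png',np.hstack([s[120:380,150:400],t[120:380,120:400]])[:,:,::-1])
hsv=cv2.cvtColor(t,cv2.COLOR_RGB2HSV)
m=((hsv[:,:,2]>190)&(hsv[:,:,1]<40)).astype(np.uint8);z=np.zeros_like(m);z[235:290,138:225]=m[235:290,138:225]
uv=np.argwhere(z)[:,::-1];P=cloud('top',d,uv);j=abs(P[:,2]-.068)<.01;print(np.median(P[j,2]),cv2.minAreaRect((plane('top',uv[j],.068)[:,:2]*1000).astype(np.float32)))
for n,im,dd in(('top',t,d),('side',s,np.load('s14.npz')['d'])):
    h=cv2.cvtColor(im,cv2.COLOR_RGB2HSV);k=cv2.inRange(h,(50,100,50),(80,255,255));uv=np.argwhere(k)[:,::-1]
    if len(uv):P=cloud(n,dd,uv);print(n,'green',len(uv),np.percentile(P[:,2],[50,75,90]))
```

```text
20.8 [ 0.41157043 -0.15179265  0.2231797 ] [ 0.12946977  0.26733605 -0.70451175]
0.06665732027533894 ((542.6656494140625, 239.41973876953125), (82.200927734375, 157.3769073486328), 3.4777698516845703)
top green 228 [0.0502263  0.0513688  0.05230545]
side green 110 [0.05064093 0.05196852 0.05297211]
```

View pics/c14.png

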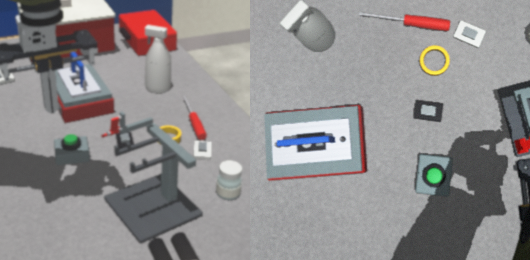

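The frame is flat on the deck, and the button is up at its original height of about 0.050 m. The bystanders haven't moved and the robot is clear, so I hand in.

```bash
python3 -c "
from station import ctrl
print(ctrl.hand_in())"
```

```text
the job is handed in; nothing more can be done
None
```

I finished the job and handed it in at about 21 s of the 58 s allowed. No verdict was reported.

**What I did:**
- **Keeper:** I pressed it with closed fingers until it snapped open. It was still upright in the pictures when I lifted.
- **Frame:** I gripped the bar, lifted it 26 mm, moved it about 80 mm out along the hook's -x, and carried it level to the deck. I then corrected its position by comparing the plate's hole with the pin in both camera views. It went down over the pins slowly and I let go.
- **Button:** I pressed it fully down, to its stop, and let it spring back.

**Last checks:**
- **Plate height:** its top is about 8 mm above the deck face, which is the plate's own thickness, so it lies flat.
- **Plate position:** the centre measures about 2 mm from the deck centre.
- **Plate tilt and yaw:** before the press the slope was about 0.002. The last yaw reading is 0.061 rad against the deck's 0.056.
- **Button:** it is back at its starting height.
- **Surroundings:** the part looks undisturbed in its nest, the bystanders look unmoved, and the arm is clear of everything.

**What disagreed or went wrong:**
- **Button force:** the last two 1 mm steps pushed it hard against its stop, and the wrist force reached 49 N. That is under the 120 N wrist limit. The 40 N limit is for the arm or the gripper's body and this was fingertip contact, but I could not confirm how it is judged.
- **Camera offsets:** the two views differed from each other and from the arm by 2 to 4 mm, which is why I placed the frame by the hole-to-pin comparison.

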